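# Hang the hay rack to dry and start the fan

## Task

Hang the washed green saddle hay rack over the steel bar of the drying stand, one basket on each side of the bar, on a free stretch where it touches neither the posts nor the blue guard; lower it on rather than dropping it, and let go. Then slide the stand's black fan grip all the way to its stop at the end with the green dot. Leave all the other things where they are.

Things in the scene. Friction and masses are not known exactly. Their poses are not given: they have to be found in the camera images.
- dryer: white fixed drying stand: base 260 (x) x 345 (y, -160 to 185) x 35 high, steel bar along its y on two posts. Origin on the table under the middle of the bar's length, z up; -x side faces the robot. Posts 22 x 14 at x = 50, y = -152 and 152, ending at the bar. Fan slide on the front deck (deck top 35 high); a green dot at x = -90, y = 128 marks the end to slide to
- rail_mid (a point): middle of the bar's axis, 165 above the table, axes as the stand's; the round bar is 16 in diameter, clear length 290 (y = +-145 of this point) between the posts
- mast_top (a point): top, 290 above the table, of the stand's thin upright sensor mast (grey, orange tip, 18 across, fixed) at x = 50, y = 173 of the stand, just beyond the +y post: a carried rack must go round or over it
- fan_slide (a joint): fan slide, m along the stand's +y: 0 at the far end from the green dot, 0.100 at the stop at the green dot. Stiff (about 1.5 N), no spring, stays where it is left
- fan_slide_top (a point): centre of the top of the black fan grip, an upright block 28 (x of the stand) x 20 (y) x 40 high; its top is 89.5 above the table. It runs on a fixed track 40 wide, 150 long (y), top 49 above the table, centred at x = -90, y = 30 of the stand
- rack: green plastic saddle hay rack, 0.28 kg, standing on the table; origin: centre of its underside, z up. 130 wide over two slatted baskets (x), 74 long (y), same both ways round. A tunnel along y, open below: walls 63 apart, 45 degree roof (inner apex 111 above the underside). Grip ridge on top along y: 12 thick (x), 60 long, 112 to 151 above the underside; roof slopes off beside it
- rack_saddle (a point): point inside the rack, on its centre line 100 above the underside, where the axis of the bar lies when the rack hangs properly; axes as the rack's. The rack hangs stably and centres itself on the bar
- guard: blue plastic splash guard already hanging on the bar, a small folded roof 61 wide across the bar (x), 50 long along the bar (y), 88 high, its top about 18 above the bar's axis; origin at the centre of its underside, below the bar. Leave alone
- bowl: white ceramic rabbit bowl, 120 across, 55 high, origin under its centre. Leave alone
- jar: clear plastic pellet jar with a green twist cap, 90 across, 170 high, origin under its centre. Leave alone
- tin: treat tin, 70 across, 90 high, origin under its centre. Leave alone
- chew_block: wooden chew block 45 x 45 x 50 high, standing on the stand's front deck near the end away from the green dot; origin under its centre. Leave alone
- comb: flat steel grooming comb, 170 long (x) x 37 wide, 8 thick, origin near its middle, at the table. Leave alone
- scoop: grey plastic litter scoop, 210 long (its x from -100 to +110), 85 wide, 30 high, origin under the joint of pan (+x) and handle (-x). Leave alone
Things that resemble listed ones, but are neither listed nor needed, are in the scene too. There is more than one size of the rack; the one meant has the size given above.

How it is judged:
By the outcome, as a careful person would: the job done as asked, in the order asked, and still so for the second after the job is handed in, with the robot touching nothing.
It also fails if it takes over 64 s, if anything falls off the work surface, if the arm or the gripper's body presses on something with over 40 N, if the wrist force passes 120 N, or if a joint passes its speed limit or range.

## Robot

A 7-joint arm with a two-finger parallel gripper is mounted at the origin on the work surface. World frame = base frame: x ahead of the robot, y to its left, z up, the work surface at z = 0. Lengths are in m, angles in rad, forces in N, time in s.
With the tool pointing down it reaches from about 0.4 to 0.85 m from the base axis. Payload 10.4 kg.
Tool frame: the origin (TCP) lies midway between the tips of the shut fingers; the grasp point (between the pads) lies r.grip_point_offset behind it (r.grip_point_offset is the distance from the TCP to the grasp point, in m); z points along the fingers, y is the line along which they close (so a half turn about z gives the same grasp; the last joint's range is limited). The gripper opens to 87 mm and grips with 3 to 60 N. Pads are 19 mm wide; open, the fingers measure 117 mm over their backs; the gripper's body (75 mm by 190 mm) begins 51 mm behind the grasp point.
Start: joints at [-1.144, 0.332, -0.065, 1.46, 0.022, 1.35, -0.088], TCP at [0.272, 0.563, 0.223] pointing down, gripper open.
Joint ranges: [-2.6, 2.6], [-0.5, 2.12], [-1.47, 1.34], [0.16, 2.42], [-1.27, 4.41], [0.06, 2.06], [-2.6, 2.6]. Speed limits (rad/s): [2.22, 2.22, 2.79, 2.79, 3.14, 3.14, 3.14].

## Interface

Orientations are given as a unit quaternion [x, y, z, w].
In Python, from bench import r gives the robot as it stands.
- The arm moves only by the tool play_rows, never from a script. Its arguments are lists of equal length, an entry for each row: "claw": the closure, from 0 (fully open) to 1 (shut); "delta_pos": the shift along the tool's x, y, z scaled (see below), a list of three; "delta_rot": the turn, a rotation vector about the tool's x, y, z scaled (see below), a list of three. A call has 1 to 8 rows; each row shifts and turns the commanded pose from where the row before left it, along the tool's axes as they then stand; what a row does not reach is not made up. The controller multiplies each number of a shift by 200 mm and each number of a turn by pi rad. A row lasts 1/10 s, in which the tool goes at most 50 mm and 8.59 degrees, less where a joint would pass 70% of its speed; a pose out of reach is approached as far as the arm can. A call with a number of a shift or a turn outside -1 to 1 is refused whole. A call with a gripper value outside its range is refused whole. The fingers move at their own pace and stop on an object; "squeeze" is the grip in N (left out, the last holds). Time passes only in rows, so rows that do not move let the fingers close. It gives the time, the measured TCP pose, the force, the opening and the grip force at its end, in the units of the state.
- r.read_state(): the state, without advancing time (a new reading comes with each control period).
- r.camera(name): name is "scene" or "top" or "wrist"; returns a dict with "pixels" (420x560x3 uint8, red, green, blue), "camera_matrix" (3x3 intrinsics, pixels), "cam_to_world" (4x4, takes a point from camera to world coordinates); the wrist camera has in their place "hand_eye" (4x4, takes a point from camera to tool coordinates, whose origin is the TCP and whose axes are the flange's). Camera axes: x right, y up, looking along -z (the intrinsics and any distortion apply to the point x, -y, -z); pixel columns grow to the right and rows downward; lengths in m; the calibration is good to about 2 mm. A picture is of the moment at which its call begins: read the wrist's pose just before it. There is no depth.
- r.close_job(): hands the job in; it is judged then, once.
The state is a dict: "time": time; "joint_positions": joint angles; "joint_vel": joint speeds; "joint_torque": joint torques, N m; "ee_pos": TCP position; "eef_rot": TCP orientation; "ft_force": force on the tool from outside, world axes, zero at the start; "torque": the same for the moment, N m; "width": finger opening in m; "grip_force": force on a finger pad.
Only numpy, scipy, OpenCV 4.12 (cv2) and the standard library are available. Lean on these libraries where they do the work, as an engineer would, in place of code of your own. Each camera call takes 0.05 s, during which the arm holds its last target. There are 200 camera calls.

## Working session

There is one attempt and no reset: what is moved stays moved. The work goes in short steps, Python scripts to look and compute and a tool call to move; the robot and the scene stay as the last step left them, time stands still between calls to the robot, and variables do not carry over. Pictures are saved under pics/ and viewed, at most 10 in all, crops included, and the job is handed in when it is done.

Besides the shell and the picture viewer there is one more tool, called after "Call:" as name(argument=value, ...) on one line, values as JSON. play_rows: Moves the arm, as the interface text tells. Shifts and turns lie within -1 to 1; 1 stands for 200 mm of shift or pi rad of turn. Its arguments: {"type":"object","properties":{"claw":{"type":"array"},"delta_pos":{"type":"array"},"delta_rot":{"type":"array"},"squeeze":{"type":"number"}},"required":["claw","delta_pos","delta_rot"]}

```bash
mkdir -p pics; cat > h.py <<'E'
import numpy as np, cv2
from bench import r
from scipy.spatial.transform import Rotation as R
def shot(n):
    c=r.camera(n); return c['pixels'],np.array(c['camera_matrix']),np.array(c['cam_to_world']) if 'cam_to_world' in c else np.array(c['hand_eye'])
def ray(u,v,K,T):
    d=np.linalg.inv(K)@np.array([u,v,1.]); d=np.array([d[0],-d[1],-d[2]])
    return T[:3,3],T[:3,:3]@d
def onz(u,v,z,K,T):
    o,d=ray(u,v,K,T); return (o+d*(z-o[2])/d[2])
def proj(p,K,T):
    q=T[:3,:3].T@(np.asarray(p)-T[:3,3]); q=K@np.array([q[0],-q[1],-q[2]]); return q[:2]/q[2]
E
python3 - <<'E'
from h import *
for n in ('scene','top'):
    p,K,T=shot(n); cv2.imwrite(f'pics/{n}0.png',p[:,:,::-1]); np.savez(n+'0',p=p,K=K,T=T); print(n,T.round(3).tolist(),K.round(1).tolist())
s=r.read_state(); print(s, r.grip_point_offset)
E
```

```text
scene [[-0.428, -0.694, 0.579, 1.253], [0.904, -0.324, 0.279, 0.277], [-0.006, 0.643, 0.766, 1.194], [0.0, 0.0, 0.0, 1.0]] [[476.5, 0.0, 282.5], [0.0, 476.5, 208.7], [0.0, 0.0, 1.0]]
top [[0.017, 0.991, -0.133, 0.336], [-1.0, 0.02, 0.022, -0.073], [0.024, 0.133, 0.991, 1.532], [0.0, 0.0, 0.0, 1.0]] [[408.6, 0.0, 274.4], [0.0, 408.6, 206.0], [0.0, 0.0, 1.0]]
{'time': 0.1, 'joint_positions': array([-1.14360256,  0.33279012, -0.06469164,  1.46086506,  0.02159487,
        1.34989343, -0.08849528]), 'joint_vel': array([ 4.15144485e-05,  2.40809320e-04, -5.00821329e-04, -2.19046463e-03,
        3.86040833e-04, -5.29094960e-04,  3.93024765e-04]), 'joint_torque': array([ 1.01012531e-03, -6.24547148e+01,  2.41464662e-02, -3.90712452e+01,
       -6.14459440e-02,  3.66533990e-02,  6.19561456e-05]), 'ee_pos': array([0.27159224, 0.56251896, 0.22184137]), 'eef_rot': array([ 2.22998455e-01,  9.74818594e-01, -6.20108705e-04, -1.13535420e-04]), 'ft_force': array([ 0.63146666, -0.19757894, -0.09060119]), 'torque': array([-0.02692016, -0.01813896, -0.01587425]), 'grip_force': 0.0, 'width': 0.08684718376704793} 0.0187
```

View pics/scene0.png

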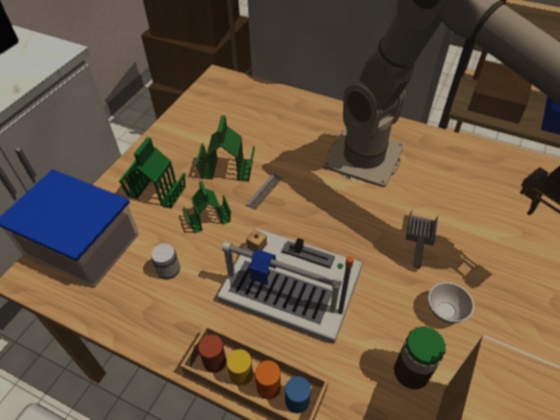

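View pics/top0.png

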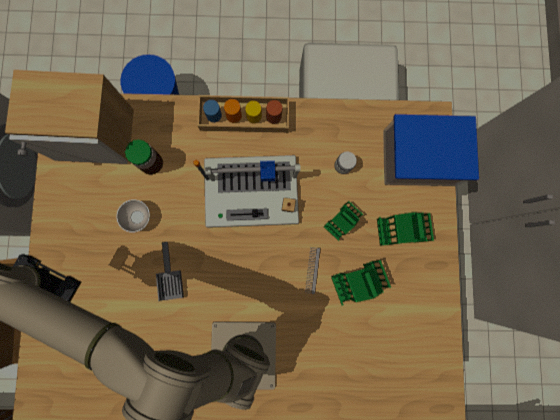

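The scene view shows three green racks at (207,205), (152,172) and (228,150), and the stand at (290,275) with the blue guard at (262,265). In the top view the racks are at (345,219), (405,228) and (361,284), the stand centre is at (251,190), and the fan grip is at (256,214). I'll enlarge both views to tell the rack sizes apart.

```bash
python3 - <<'E'
from h import *
a=np.load('top0.npz');b=np.load('scene0.npz')
A=cv2.resize(a['p'][190:315,315:445],None,fx=4,fy=4,interpolation=cv2.INTER_CUBIC)
B=cv2.resize(b['p'][110:240,110:270],None,fx=4,fy=4,interpolation=cv2.INTER_CUBIC)
cv2.imwrite('pics/A.png',A[:,:,::-1]);cv2.imwrite('pics/B.png',B[:,:,::-1])
C=cv2.resize(a['p'][145:235,190:310],None,fx=6,fy=6,interpolation=cv2.INTER_CUBIC)
cv2.imwrite('pics/C.png',C[:,:,::-1])
for n,d in (('top',a),('scene',b)):
    h=cv2.cvtColor(d['p'],cv2.COLOR_RGB2HSV); m=cv2.inRange(h,(45,80,25),(85,255,255))
    m=cv2.morphologyEx(m,cv2.MORPH_CLOSE,np.ones((5,5)))
    k,l,s,c=cv2.connectedComponentsWithStats(m)
    for i in range(1,k):
        if s[i,4]>8:
            rr=cv2.minAreaRect(np.argwhere(l==i)[:,::-1].astype(np.float32)); print(n,s[i],np.round(c[i],1),np.round(rr[1],1),round(rr[2]), onz(*c[i],0.08,d['K'],d['T']).round(3))
E
```

```text
top [125 139  27  26 523] [138.  151.8] [25.9 24.5] 31 [0.719 0.392 0.08 ]
top [324 201  39  40 728] [343.5 220.4] [21.8 36.4] 43 [ 0.483 -0.353  0.08 ]
top [ 377  212   57   33 1489] [405.4 228.2] [29.7 54.3] 84 [ 0.459 -0.576  0.08 ]
top [218 214   5   4  15] [219.9 215.5] [4. 3.] 0 [0.493 0.089 0.08 ]
top [ 332  260   59   45 1583] [361.3 282.5] [34.8 52.5] 70 [ 0.265 -0.415  0.08 ]
scene [ 196  116   58   64 1295] [224.  151.8] [54.7 63.8] 9 [ 0.266 -0.416  0.08 ]
scene [ 120  138   65   69 2149] [152.2 174.5] [60.7 58.6] 36 [ 0.458 -0.575  0.08 ]
scene [184 182  46  50 819] [206.3 207.2] [46.2 43. ] 70 [ 0.503 -0.343  0.08 ]
scene [338 264   5   4  17] [339.9 265.4] [3. 4.] 90 [0.528 0.103 0.08 ]
scene [ 406  327   39   38 1107] [425.3 345.2] [39.6 34.6] 45 [0.658 0.376 0.08 ]
```

View pics/A.png

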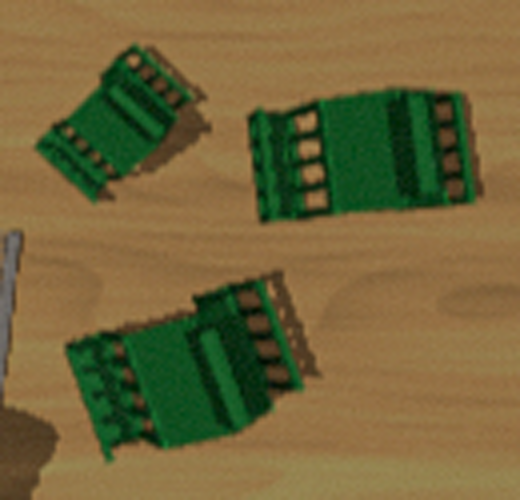

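View pics/B.png

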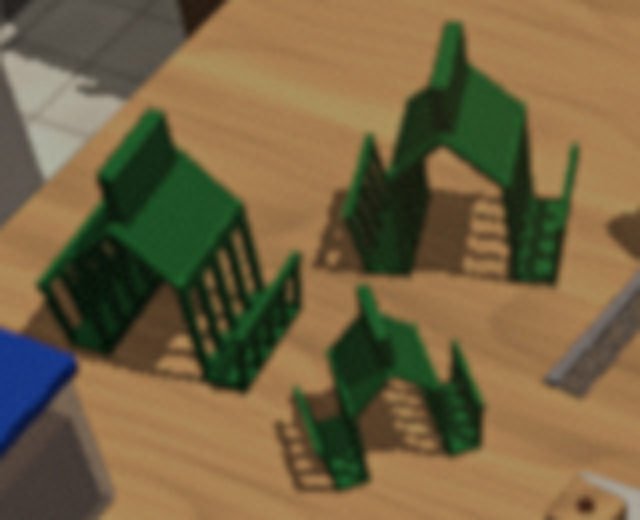

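View pics/C.png

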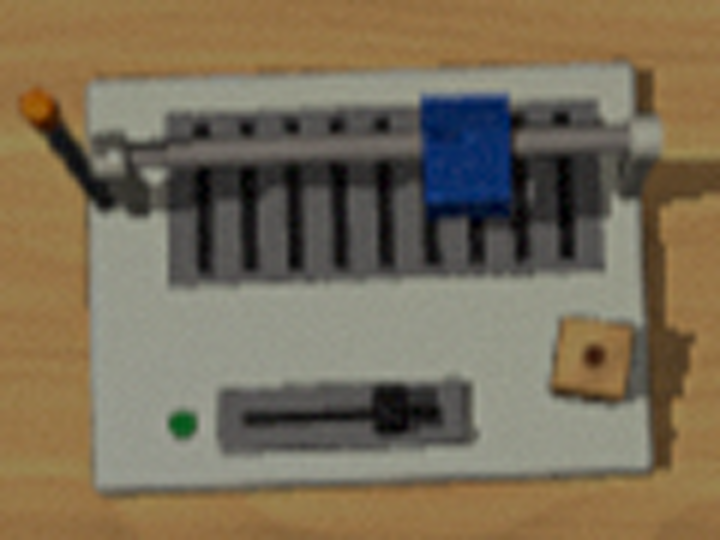

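Ridge length and footprint say the small rack, at top (345,219), is the right one: about 131 x 76 mm with a 60 mm ridge. In crop C the bar runs (135,157) to (635,140), the guard spans x 422–510, the dot is at (182,424), the grip at (390,410) and the mast tip at (38,108). Next I'll measure the poses.

```bash
python3 - <<'E'
from h import *
a=np.load('top0.npz');b=np.load('scene0.npz')
K,T=a['K'],a['T']
f=lambda x,y,z:onz(190+x/6,145+y/6,z,K,T)
P={}
for n,x,y,z in [('dot',182,424,.035),('tip',38,108,.288),('barL',160,156,.165),('barR',610,141,.165),('TL',88,85,.035),('TR',632,65,.035),('BR',650,466,.035),('BL',98,486,.035),('grip',390,404,.0895),('gL',422,100,.183),('gR',510,98,.183)]:
    P[n]=f(x,y,z); print(n,P[n].round(4))
# fit stand pose 2D
loc={'dot':(-.09,.128),'tip':(.05,.173)}
# bar frame x: rail_mid at x=0 of the stand? corners give the rest
for bx in (0,):
  pass
d=P['barL']-P['barR']; print('bar yaw',np.degrees(np.arctan2(-d[0],d[1])))
d=P['TL']-P['TR'];print('edge yaw',np.degrees(np.arctan2(-d[0],d[1])));d=P['BL']-P['BR'];print(np.degrees(np.arctan2(-d[0],d[1])))
loc={'dot':(-.09,.128),'tip':(.05,.173),'TL':(.13,.185),'TR':(.13,-.16),'BR':(-.13,-.16),'BL':(-.13,.185)}
A=np.array([loc[k] for k in loc]);B=np.array([P[k][:2] for k in loc])
Am,Bm=A.mean(0),B.mean(0);U,S,V=np.linalg.svd((A-Am).T@(B-Bm));Rm=(U@V).T;t=Bm-Rm@Am
print('yaw',np.degrees(np.arctan2(Rm[1,0],Rm[0,0])),'t',t); print((B-A@Rm.T-t).round(4))
inv=lambda p:(Rm.T@(p[:2]-t)).round(4)
for k in P:print(k,inv(P[k]))
# rack ridge, top view
g=lambda x,y,z:onz(315+x/4,190+y/4,z,K,T)
for x,y in [(112,85),(170,130)]:print('ridge',g(x,y,.151))
K2,T2=b['K'],b['T']; g2=lambda x,y,z:onz(110+x/4,110+y/4,z,K2,T2)
for x,y in [(365,288),(383,345)]:print('ridge2',g2(x,y,.151))
E
```

```text
dot [0.4968 0.0924 0.035 ]
tip [0.6324 0.1442 0.288 ]
barL [0.6354 0.0957 0.165 ]
barR [ 0.6497 -0.1598  0.165 ]
TL [0.7081 0.158  0.035 ]
TR [ 0.7286 -0.1813  0.035 ]
BR [ 0.4764 -0.1948  0.035 ]
BL [0.4578 0.1421 0.035 ]
grip [ 0.5052 -0.036   0.0895]
gL [ 0.6668 -0.0524  0.183 ]
gR [ 0.6691 -0.1019  0.183 ]
bar yaw 3.211006779920485
edge yaw 3.4643493213183914
3.1545932935516245
yaw 3.3149755433133183 t [ 0.5933776  -0.03124286]
[[ 0.0007  0.001 ]
 [-0.0009 -0.0001]
 [-0.0044 -0.0029]
 [-0.0038  0.0021]
 [ 0.0035  0.0037]
 [ 0.0049 -0.0038]]
dot [-0.0893  0.129 ]
tip [0.0491 0.1729]
barL [0.0493 0.1243]
barR [ 0.0488 -0.1316]
TL [0.1254 0.1823]
TR [ 0.1263 -0.1576]
BR [-0.1262 -0.1566]
BL [-0.1253  0.1809]
grip [-0.0883  0.0004]
gL [ 0.0721 -0.0254]
gR [ 0.0715 -0.075 ]
ridge [ 0.50753136 -0.3379953   0.151     ]
ridge [ 0.46985808 -0.38741159  0.151     ]
ridge2 [ 0.47242048 -0.36865069  0.151     ]
ridge2 [ 0.51584951 -0.32658385  0.151     ]
```

Call:
play_rows(claw=[0,0,0,0,0,0,0,0], delta_pos=[[0,-0.155,-0.175],[0,-0.155,-0.175],[0,-0.155,-0.175],[0,-0.155,-0.175],[-0.24,-0.0115,0],[-0.24,-0.0115,0],[-0.24,-0.0115,0],[-0.24,-0.0115,0]], delta_rot=[[0,0,0],[0,0,0],[0,0,0],[0,0,0],[0,0,0.0306],[0,0,0.0306],[0,0,0.0306],[0,0,0.0306]])

```text
time: 0.9
ee_pos: [0.3721, 0.3353, 0.3622]
eef_rot: [0.407, 0.913, -0.0, -0.0]
ft_force: [0.6, 0.7, 0.6]
width: 0.0868
grip_force: 0.0
```

Call:
play_rows(claw=[0,0,0,0,0,0,0,0], delta_pos=[[-0.24,-0.0115,0],[-0.24,-0.0115,0],[-0.24,-0.0115,0],[-0.24,-0.0115,0],[-0.24,-0.0115,0],[-0.24,-0.0115,0],[-0.24,-0.0115,0],[-0.24,-0.0115,0]], delta_rot=[[0,0,0.0306],[0,0,0.0306],[0,0,0.0306],[0,0,0.0306],[0,0,0.0306],[0,0,0.0306],[0,0,0.0306],[0,0,0.0306]])

```text
time: 1.7
ee_pos: [0.5002, -0.0174, 0.3621]
eef_rot: [0.72, 0.694, -0.0, -0.0]
ft_force: [1.3, -0.4, -0.4]
width: 0.0871
grip_force: 0.0
```

Call:
play_rows(claw=[0,0,0,0,0,0,0,0], delta_pos=[[-0.24,-0.0115,0],[-0.24,-0.0115,0],[-0.24,-0.0115,0],[-0.24,-0.0115,0],[-0.24,-0.0115,0],[-0.24,-0.0115,0],[0,0,0],[0,0,0]], delta_rot=[[0,0,0.0306],[0,0,0.0306],[0,0,0.0306],[0,0,0.0306],[0,0,0.0306],[0,0,0.0306],[0,0,0.0306],[0,0,0]])

```text
time: 2.5
ee_pos: [0.4098, -0.2863, 0.3624]
eef_rot: [0.909, 0.417, 0.0, -0.0]
ft_force: [0.1, 0.6, -0.2]
width: 0.0869
grip_force: 0.0
```

```bash
cat >> h.py <<'E'
def wrist():
    s=r.read_state(); p,K,H=shot('wrist'); W=np.eye(4); W[:3,:3]=R.from_quat(s['eef_rot']).as_matrix(); W[:3,3]=s['ee_pos']
    return p,K,W@H
E
python3 - <<'E'
from h import *
s=r.read_state();print(s['time'],s['ee_pos'],np.degrees(R.from_quat(s['eef_rot']).as_matrix()[:,1]*1).round(2),s['joint_positions'].round(2))
p,K,T=wrist(); np.savez('w1',p=p,K=K,T=T); cv2.imwrite('pics/w1.png',p[:,:,::-1]); print(T.round(3))
E
```

```text
2.5 [ 0.40977039 -0.28625553  0.36243163] [ 4.346e+01 -3.733e+01 -1.000e-02] [-0.27 -0.02  0.78  1.57  0.02  1.59 -0.19]
[[ 0.759  0.621  0.196  0.464]
 [-0.651  0.724  0.227 -0.223]
 [-0.001 -0.3    0.954  0.524]
 [ 0.     0.     0.     1.   ]]
```

View pics/w1.png

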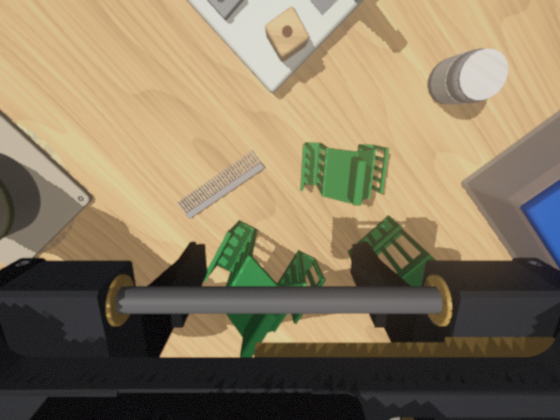

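The wrist view shows the target rack at (345,172), its ridge top near (365,175) running almost vertically. The gripper hides the big racks. I'll enlarge the target.

```bash
python3 - <<'E'
from h import *
p=np.load('w1.npz')['p'][135:215,290:400]
cv2.imwrite('pics/w1c.png',cv2.resize(p,None,fx=7,fy=7,interpolation=cv2.INTER_CUBIC)[:,:,::-1])
E
```

```text
(no output)
```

View pics/w1c.png

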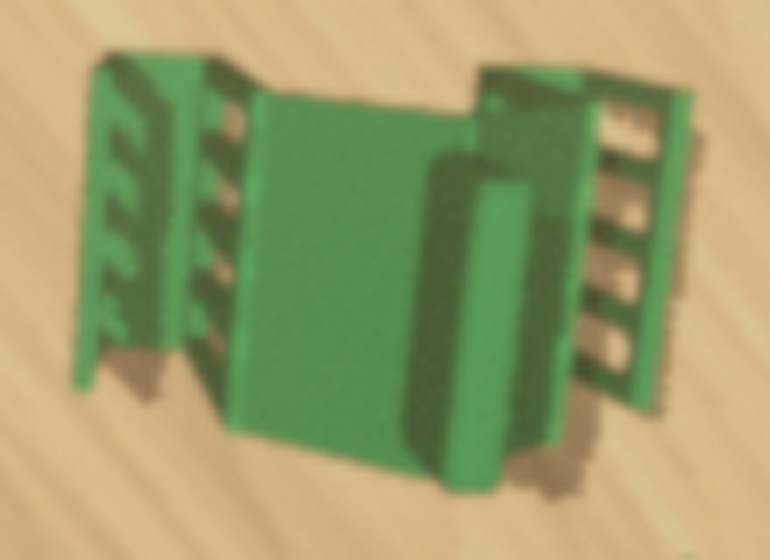

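In the crop, the ridge top runs from (502,182) to (472,491).

```bash
python3 - <<'E'
from h import *
d=np.load('w1.npz');K,T=d['K'],d['T']
g=lambda x,y:onz(290+x/7,135+y/7,.151,K,T)[:2]
a,b,c,e=g(475,182),g(530,182),g(443,491),g(500,491)
A=(a+b)/2;B=(c+e)/2;m=(A+B)/2;print('len',np.linalg.norm(A-B),'thick',np.linalg.norm(a-b),'centre',m)
d=A-B;th=np.degrees(np.arctan2(d[1],d[0]));print('ridge ang',th)
s=r.read_state();W=R.from_quat(s['eef_rot']).as_matrix();ty=np.degrees(np.arctan2(W[1,1],W[0,1]));print('tool y',ty)
dv=np.array([*m,0])-[*s['ee_pos'][:2],0]; print('tool shift mm',(W.T@dv*1e3).round(1),'turn tool z deg',ty-(th-90))
E
```

```text
len 0.05747621212603964 thick 0.009779413598642747 centre [ 0.48662764 -0.3548227 ]
ridge ang 48.439679013110094
tool y -40.30702014373101
tool shift mm [ -4.1 103.1  -0. ] turn tool z deg 1.2533008431588968
```

Call:
play_rows(claw=[0,0,0,0,0,0,0,0], delta_pos=[[-0.007,0.172,0],[-0.007,0.172,0],[-0.007,0.172,0],[0,0,0.24],[0,0,0.24],[0,0,0.2],[0,0,0.12],[0,0,0]], delta_rot=[[0,0,0.007],[0,0,0],[0,0,0],[0,0,0],[0,0,0],[0,0,0],[0,0,0],[0,0,0]])

```text
time: 3.35
ee_pos: [0.485, -0.3536, 0.1986]
eef_rot: [0.911, 0.412, -0.002, -0.003]
ft_force: [-0.1, 0.3, 0.2]
width: 0.0869
grip_force: 0.0
```

```bash
python3 - <<'E'
from h import *
p,K,T=wrist(); s=r.read_state(); print(s['ee_pos'],s['joint_positions'].round(2)); cv2.imwrite('pics/w2.png',p[:,:,::-1])
E
```

```text
[ 0.48574868 -0.35473912  0.201242  ] [-0.1   0.37  0.84  1.59 -0.28  1.31  0.06]
```

View pics/w2.png

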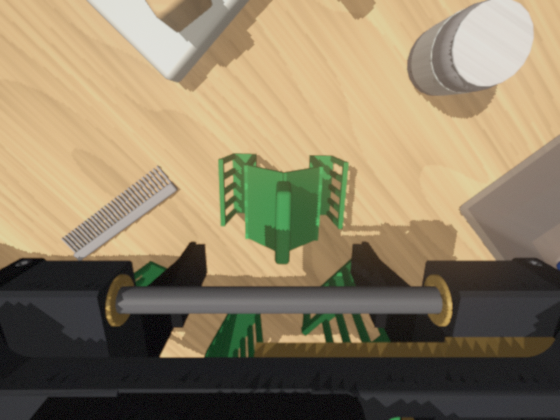

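The ridge, at columns 276–290, is centred between the fingers. I'll go down 80 mm and grip.

Call:
play_rows(claw=[0,0,0,0,1,1,1,1], delta_pos=[[0,0,0.2],[0,0,0.15],[0,0,0.05],[0,0,0],[0,0,0],[0,0,0],[0,0,0],[0,0,0]], delta_rot=[[0,0,0],[0,0,0],[0,0,0],[0,0,0],[0,0,0],[0,0,0],[0,0,0],[0,0,0]], squeeze=25)

```text
time: 4.2
ee_pos: [0.4858, -0.3567, 0.1233]
eef_rot: [0.912, 0.409, 0.0, 0.0]
ft_force: [0.4, -0.0, 0.5]
width: 0.0629
grip_force: 0.0
```

Call:
play_rows(claw=[1,1,1,1,1,1,1,1], delta_pos=[[0,0,0],[0,0,0],[0,0,-0.05],[0,0,-0.15],[0,0,-0.2],[0,0,-0.2],[0,0,-0.2],[0,0,0]], delta_rot=[[0,0,0],[0,0,0],[0,0,0],[0,0,0],[0,0,0],[0,0,0],[0,0,0],[0,0,0]])

```text
time: 5.0
ee_pos: [0.4866, -0.3584, 0.2887]
eef_rot: [0.913, 0.409, 0.003, 0.003]
ft_force: [-0.7, -1.1, 0.1]
width: 0.0029
grip_force: 0.0
```

```bash
python3 - <<'E'
from h import *
s=r.read_state(); print(s['time'],s['ee_pos'],s['width'],s['grip_force'],s['ft_force'],s['torque'])
E
```

```text
5.0 [ 0.4865817  -0.3583861   0.28870691] 0.002933851918355222 0.0 [-0.65742756 -1.14908678  0.13513227] [-0.12349336  0.12013197  0.0010141 ]
```

The fingers close slowly, so I lifted before they met the ridge. I'll reopen and check that the rack didn't move.

Call:
play_rows(claw=[0,0,0,0,0,0,0,0], delta_pos=[[0,0,0],[0,0,0],[0,0,0],[0,0,0],[0,0,0],[0,0,0],[0,0,0],[0,0,0]], delta_rot=[[0,0,0],[0,0,0],[0,0,0],[0,0,0],[0,0,0],[0,0,0],[0,0,0],[0,0,0]])

```text
time: 5.8
ee_pos: [0.4853, -0.3566, 0.2825]
eef_rot: [0.912, 0.409, -0.0, -0.0]
ft_force: [-0.1, 0.3, 0.9]
width: 0.0589
grip_force: 0.0
```

```bash
python3 - <<'E'
from h import *
p,K,T=wrist(); s=r.read_state(); print(s['ee_pos'],s['width']); cv2.imwrite('pics/w3.png',p[:,:,::-1])
print(p[100:260,180:400].shape)
d=np.load('top0.npz'); q,K2,T2=shot('top')
# ridge-top colour extent: bright green columns
h=cv2.cvtColor(p,cv2.COLOR_RGB2HSV);m=cv2.inRange(h,(45,80,25),(85,255,255));m[255:]=0
k,l,st,c=cv2.connectedComponentsWithStats(m)
for i in range(1,k):
    if st[i,4]>100: print(st[i],c[i].round(1))
for P in ([.4866,-.3548,.151],): print(proj(P,K,T))
cv2.imwrite('pics/w3.png',p[:,:,::-1])
E
```

```text
[ 0.48536099 -0.35658033  0.28247339] 0.06308856267036701
(160, 220, 3)
[ 239  146   81   78 4316] [278.4 182. ]
[229 149   5  54 165] [230.5 176. ]
[322 151   9  54 193] [326.8 178.8]
[144 238  46  17 444] [170.2 247.9]
[278.43829844 197.07694152]
```

View pics/w3.png

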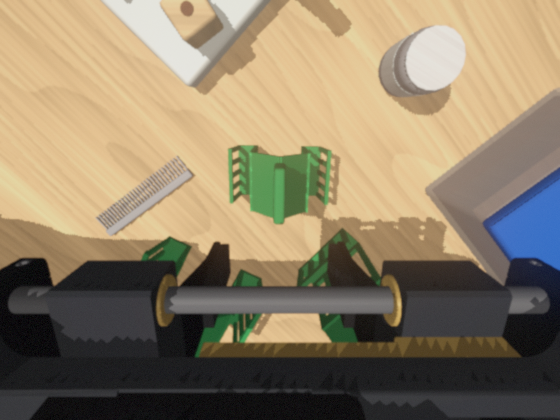

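The rack hasn't moved: its ridge is at (279,195), against a predicted (278,197). I'll go down again and wait for the fingers to close fully.

Call:
play_rows(claw=[0,0,0,0,0,0,1,1], delta_pos=[[0,0,0.15],[0,0,0.2],[0,0,0.2],[0,0,0.15],[0,0,0.1],[0,0,0],[0,0,0],[0,0,0]], delta_rot=[[0,0,0],[0,0,0],[0,0,0],[0,0,0],[0,0,0],[0,0,0],[0,0,0],[0,0,0]], squeeze=25)

```text
time: 6.7
ee_pos: [0.4861, -0.3572, 0.1241]
eef_rot: [0.912, 0.409, 0.001, 0.001]
ft_force: [0.6, -0.2, 0.1]
width: 0.0777
grip_force: 0.0
```

Call:
play_rows(claw=[1,1,1,1,1,1,1,1], delta_pos=[[0,0,0],[0,0,0],[0,0,0],[0,0,0],[0,0,0],[0,0,0],[0,0,0],[0,0,0]], delta_rot=[[0,0,0],[0,0,0],[0,0,0],[0,0,0],[0,0,0],[0,0,0],[0,0,0],[0,0,0]])

```text
time: 7.5
ee_pos: [0.4854, -0.3565, 0.1225]
eef_rot: [0.912, 0.409, -0.0, -0.0]
ft_force: [0.2, 0.6, -0.9]
width: 0.0151
grip_force: 0.0
```

Call:
play_rows(claw=[1,1,1,1,1], delta_pos=[[0,0,0],[0,0,0],[0,0,0],[0,0,0],[0,0,0]], delta_rot=[[0,0,0],[0,0,0],[0,0,0],[0,0,0],[0,0,0]])

```text
time: 8.0
ee_pos: [0.4853, -0.3565, 0.1224]
eef_rot: [0.912, 0.409, -0.0, -0.0]
ft_force: [0.7, 0.3, -2.4]
width: 0.0119
grip_force: 25.0
```

Gripped, with the opening at 11.9 mm. The next script works out the carry.

```bash
cat >> h.py <<'E'
def plan(p0,a0,p1,a1,n):
    "equal rows, tool pointing down, a=angle of tool y in deg; each row = shift in axes at row start, then turn"
    for i in range(n):
        a=np.radians(a0+(a1-a0)*i/n); x=np.array([-np.sin(a),np.cos(a)]);y=np.array([np.cos(a),np.sin(a)])
        d=(np.array(p1)-p0)/n; print([round(x@d[:2]/.2,3),round(y@d[:2]/.2,3),round(-d[2]/.2,3)],round(-(a1-a0)/n/180,4))
E
python3 - <<'E'
from h import *
s=r.read_state();W=R.from_quat(s['eef_rot']).as_matrix();a0=np.degrees(np.arctan2(W[1,1],W[0,1]));p=s['ee_pos'];print(a0,p)
plan(np.array([*p[:2],.362]),a0,[.640,.0266,.362],3.2,10)
E
```

```text
-41.68393785898064 [ 0.48530415 -0.35645716  0.12235527]
[np.float64(0.194), np.float64(-0.07), np.float64(-0.0)] -0.0249
[np.float64(0.199), np.float64(-0.054), np.float64(-0.0)] -0.0249
[np.float64(0.203), np.float64(-0.038), np.float64(-0.0)] -0.0249
[np.float64(0.205), np.float64(-0.022), np.float64(-0.0)] -0.0249
[np.float64(0.206), np.float64(-0.006), np.float64(-0.0)] -0.0249
[np.float64(0.206), np.float64(0.01), np.float64(-0.0)] -0.0249
[np.float64(0.205), np.float64(0.026), np.float64(-0.0)] -0.0249
[np.float64(0.202), np.float64(0.042), np.float64(-0.0)] -0.0249
[np.float64(0.198), np.float64(0.058), np.float64(-0.0)] -0.0249
[np.float64(0.193), np.float64(0.073), np.float64(-0.0)] -0.0249
```

Call:
play_rows(claw=[1,1,1,1,1,1,1], delta_pos=[[0,0,-0.1],[0,0,-0.2],[0,0,-0.2],[0,0,-0.2],[0,0,-0.2],[0,0,-0.2],[0,0,-0.1]], delta_rot=[[0,0,0],[0,0,0],[0,0,0],[0,0,0],[0,0,0],[0,0,0],[0,0,0]])

```text
time: 8.7
ee_pos: [0.4856, -0.3571, 0.366]
eef_rot: [0.912, 0.409, 0.001, 0.001]
ft_force: [0.2, 0.4, -3.3]
width: 0.0118
grip_force: 25.0
```

Call:
play_rows(claw=[1,1,1,1,1,1,1,1], delta_pos=[[0.194,-0.07,0],[0.199,-0.054,0],[0.203,-0.038,0],[0.205,-0.022,0],[0.206,-0.006,0],[0.206,0.01,0],[0.205,0.026,0],[0.202,0.042,0]], delta_rot=[[0,0,-0.025],[0,0,-0.025],[0,0,-0.025],[0,0,-0.025],[0,0,-0.025],[0,0,-0.025],[0,0,-0.025],[0,0,-0.025]])

```text
time: 9.5
ee_pos: [0.6091, -0.0488, 0.3624]
eef_rot: [0.74, 0.672, 0.0, -0.0]
ft_force: [0.5, -0.4, -3.7]
width: 0.0117
grip_force: 25.0
```

Call:
play_rows(claw=[1,1,1,1,1], delta_pos=[[0.198,0.058,0],[0.193,0.073,0],[0,0,0],[0,0,0],[0,0,0]], delta_rot=[[0,0,-0.025],[0,0,-0.025],[0,0,0],[0,0,0],[0,0,0]])

```text
time: 10.0
ee_pos: [0.6395, 0.0246, 0.3626]
eef_rot: [0.687, 0.727, -0.0, 0.0]
ft_force: [0.1, -0.4, -3.7]
width: 0.0116
grip_force: 25.0
```

```bash
python3 - <<'E'
from h import *
s=r.read_state();W=R.from_quat(s['eef_rot']).as_matrix();print(s['time'],s['ee_pos'],np.degrees(np.arctan2(W[1,1],W[0,1])),s['joint_positions'].round(2))
p,K,T=shot('scene');q,_,_=shot('top')
A=cv2.resize(p[170:340,180:380],None,fx=2,fy=2,interpolation=cv2.INTER_CUBIC);B=cv2.resize(q[110:260,150:330],None,fx=2,fy=2,interpolation=cv2.INTER_CUBIC)
M=np.zeros((340,770,3),np.uint8);M[:,:400]=A;M[:300,405:765]=B;cv2.imwrite('pics/c1.png',M[:,:,::-1])
E
```

```text
10.0 [0.63953317 0.02464492 0.36255959] 3.188718830445617 [-0.52  0.37  0.59  1.19 -0.2   1.64  0.08]
```

View pics/c1.png

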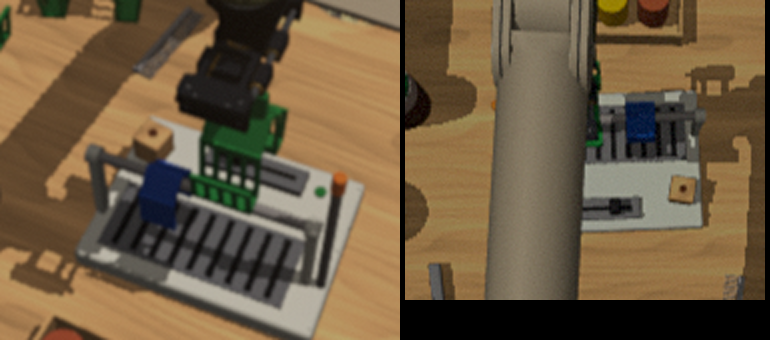

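The scene crop shows the rack held level above the bar, between the guard at (165,190) and the mast at (335,230). That was my tenth picture, so from here I go by numbers. Lowering now.

Call:
play_rows(claw=[1,1,1,1,1,1,1,1], delta_pos=[[0,0,0.1],[0,0,0.15],[0,0,0.15],[0,0,0.15],[0,0,0.1],[0,0,0.07],[0,0,0.05],[0,0,0]], delta_rot=[[0,0,0],[0,0,0],[0,0,0],[0,0,0],[0,0,0],[0,0,0],[0,0,0],[0,0,0]])

```text
time: 10.9
ee_pos: [0.6394, 0.0258, 0.2078]
eef_rot: [0.687, 0.727, -0.0, -0.0]
ft_force: [0.6, 0.1, -2.8]
width: 0.0122
grip_force: 25.0
```

Call:
play_rows(claw=[1,1,1,1,1,1], delta_pos=[[0,0,0.02],[0,0,0.02],[0,0,0.02],[0,0,0.015],[0,0,0],[0,0,0]], delta_rot=[[0,0,0],[0,0,0],[0,0,0],[0,0,0],[0,0,0],[0,0,0]])

```text
time: 11.5
ee_pos: [0.6398, 0.0261, 0.1936]
eef_rot: [0.686, 0.727, 0.0, -0.0]
ft_force: [-0.3, 0.4, -2.1]
width: 0.012
grip_force: 25.0
```

Call:
play_rows(claw=[1,1,1,1], delta_pos=[[0,0,0.01],[0,0,0.01],[0,0,0],[0,0,0]], delta_rot=[[0,0,0],[0,0,0],[0,0,0],[0,0,0]])

```text
time: 11.9
ee_pos: [0.6401, 0.0262, 0.1897]
eef_rot: [0.686, 0.727, 0.0, 0.0]
ft_force: [1.1, 0.8, -2.0]
width: 0.0116
grip_force: 25.0
```

Call:
play_rows(claw=[1,1,1,1], delta_pos=[[0,0,0.01],[0,0,0],[0,0,0],[0,0,0]], delta_rot=[[0,0,0],[0,0,0],[0,0,0],[0,0,0]])

```text
time: 12.3
ee_pos: [0.6409, 0.0262, 0.1886]
eef_rot: [0.686, 0.727, 0.001, 0.001]
ft_force: [5.7, 0.0, 5.3]
width: 0.0114
grip_force: 25.0
```

It has touched: the force is +x and upward, so the rack needs to move about 1.5 mm in +x.

Call:
play_rows(claw=[1,1,1,1,1], delta_pos=[[0,0.01,0],[0,0,0],[0,0,0.005],[0,0,0],[0,0,0]], delta_rot=[[0,0,0],[0,0,0],[0,0,0],[0,0,0],[0,0,0]])

```text
time: 12.8
ee_pos: [0.6424, 0.0263, 0.1872]
eef_rot: [0.686, 0.727, 0.001, 0.001]
ft_force: [3.6, -1.1, 5.6]
width: 0.0118
grip_force: 25.0
```

Call:
play_rows(claw=[1,1,1,1,1], delta_pos=[[0,0.007,0],[0,0,0],[0,0,0.005],[0,0,0],[0,0,0]], delta_rot=[[0,0,0],[0,0,0],[0,0,0],[0,0,0],[0,0,0]])

```text
time: 13.3
ee_pos: [0.6427, 0.0262, 0.1871]
eef_rot: [0.686, 0.727, 0.0, -0.0]
ft_force: [-4.1, -0.3, 16.3]
width: 0.0118
grip_force: 25.0
```

It is seated: z is 0.187 as predicted and the side force has changed sign. I'll ease the load and open.

Call:
play_rows(claw=[1,1,0.6,0.6,0.6,0.6,0.6,0.6], delta_pos=[[0,-0.002,-0.007],[0,0,0],[0,0,0],[0,0,0],[0,0,0],[0,0,0],[0,0,0],[0,0,0]], delta_rot=[[0,0,0],[0,0,0],[0,0,0],[0,0,0],[0,0,0],[0,0,0],[0,0,0],[0,0,0]])

```text
time: 14.1
ee_pos: [0.6427, 0.0263, 0.1868]
eef_rot: [0.686, 0.727, -0.0, -0.0]
ft_force: [-0.9, -1.6, -0.1]
width: 0.0344
grip_force: 0.0
```

Call:
play_rows(claw=[0.6,0.6,0.6,0.6,0.6,0.6,0.6,0.6], delta_pos=[[0,0,-0.02],[0,0,-0.05],[0,0,-0.1],[0,0,-0.15],[0,0,-0.2],[0,0,-0.1],[0,0,0],[0,0,0]], delta_rot=[[0,0,0],[0,0,0],[0,0,0],[0,0,0],[0,0,0],[0,0,0],[0,0,0],[0,0,0]])

```text
time: 14.9
ee_pos: [0.6429, 0.0262, 0.3115]
eef_rot: [0.686, 0.727, 0.0, 0.0]
ft_force: [-0.1, -0.7, -0.2]
width: 0.0351
grip_force: 0.0
```

```bash
python3 - <<'E'
from h import *
s=r.read_state();W=R.from_quat(s['eef_rot']).as_matrix();a0=np.degrees(np.arctan2(W[1,1],W[0,1]));print(s['time'],s['ee_pos'],a0,s['width'],s['ft_force'],s['joint_positions'].round(2))
p,K,T=wrist();np.savez('w4',p=p,K=K,T=T)
# two-view check from the scene: green near the bar
q,K2,T2=shot('scene')
h=cv2.cvtColor(q,cv2.COLOR_RGB2HSV);m=cv2.inRange(h,(45,80,25),(85,255,255));m=cv2.morphologyEx(m,cv2.MORPH_CLOSE,np.ones((5,5)))
k,l,st,c=cv2.connectedComponentsWithStats(m)
for i in range(1,k):
    if st[i,4]>8 and 200<c[i][0]<390: print('scene',st[i],c[i].round(1))
for z in (.216,.165):print(z,proj([.6424,.0262,z],K2,T2))
h=cv2.cvtColor(p,cv2.COLOR_RGB2HSV);m=cv2.inRange(h,(45,80,25),(85,255,255))
k,l,st,c=cv2.connectedComponentsWithStats(m)
for i in range(1,k):
    if st[i,4]>60: print('wrist',st[i],c[i].round(1))
ax=np.array([.0562,-.9984]) # bar direction
for t in (-.03,.03):print(proj([.6424-ax[0]*t,.0262-ax[1]*t,.216],K,T))
E
```

```text
14.9 [0.64287001 0.02620639 0.31151359] 3.313544560336825 0.03511125622446017 [-0.0544507  -0.73304273 -0.16685886] [-0.53  0.38  0.58  1.29 -0.2   1.54  0.09]
scene [ 196  116   56   64 1316] [223.7 152. ]
scene [252 147   2   9   9] [252.6 151. ]
scene [ 276  255   44   59 1510] [296.3 283.4]
scene [338 264   5   4  17] [339.9 265.4]
0.216 [298.67762216 259.03286286]
0.165 [298.27646439 270.30376476]
wrist [173 112  11  11  93] [178.  117.3]
wrist [ 235  148  100   90 5981] [281.5 188.2]
wrist [223 153   7  59 199] [225.4 182.9]
wrist [ 67 337  23  21 352] [ 77.7 347.7]
[277.63054684 240.82952564]
[277.75986025 177.50470401]
```

The rack is hanging: it spans scene (276–320, 255–314), with its ridge where predicted. Next I move over the fan grip, turning 90° so the fingers close along the slide.

```bash
python3 - <<'E'
from h import *
s=r.read_state()
plan(s['ee_pos'],3.3,[.5052,-.036,.26],93.3,12)
E
```

```text
[np.float64(-0.023), np.float64(-0.059), np.float64(0.021)] -0.0417
[np.float64(-0.015), np.float64(-0.061), np.float64(0.021)] -0.0417
[np.float64(-0.007), np.float64(-0.062), np.float64(0.021)] -0.0417
[np.float64(0.001), np.float64(-0.063), np.float64(0.021)] -0.0417
[np.float64(0.01), np.float64(-0.062), np.float64(0.021)] -0.0417
[np.float64(0.018), np.float64(-0.06), np.float64(0.021)] -0.0417
[np.float64(0.025), np.float64(-0.057), np.float64(0.021)] -0.0417
[np.float64(0.033), np.float64(-0.054), np.float64(0.021)] -0.0417
[np.float64(0.039), np.float64(-0.049), np.float64(0.021)] -0.0417
[np.float64(0.045), np.float64(-0.043), np.float64(0.021)] -0.0417
[np.float64(0.051), np.float64(-0.037), np.float64(0.021)] -0.0417
[np.float64(0.055), np.float64(-0.03), np.float64(0.021)] -0.0417
```

Call:
play_rows(claw=[0.42,0.42,0.42,0.42,0.42,0.42,0.42,0.42], delta_pos=[[-0.023,-0.059,0],[-0.015,-0.061,0],[-0.007,-0.062,0],[0,-0.063,0],[0.01,-0.062,0],[0.018,-0.06,0],[0.025,-0.057,0],[0.033,-0.054,0]], delta_rot=[[0,0,-0.0417],[0,0,-0.0417],[0,0,-0.0417],[0,0,-0.0417],[0,0,-0.0417],[0,0,-0.0417],[0,0,-0.0417],[0,0,-0.0417]])

```text
time: 15.8
ee_pos: [0.5505, -0.0158, 0.3099]
eef_rot: [0.228, 0.974, -0.0, -0.001]
ft_force: [-0.3, -0.2, 0.0]
width: 0.0507
grip_force: 0.0
```

Call:
play_rows(claw=[0.42,0.42,0.42,0.42,0.42,0.42], delta_pos=[[0.039,-0.049,0],[0.045,-0.043,0],[0.051,-0.037,0],[0.055,-0.03,0],[0,0,0],[0,0,0]], delta_rot=[[0,0,-0.0417],[0,0,-0.0417],[0,0,-0.0417],[0,0,-0.0417],[0,0,0],[0,0,0]])

```text
time: 16.4
ee_pos: [0.5058, -0.0362, 0.3105]
eef_rot: [-0.028, 1.0, 0.0, -0.0]
ft_force: [-0.3, -0.3, -0.2]
width: 0.0504
grip_force: 0.0
```

```bash
python3 - <<'E'
from h import *
s=r.read_state();W=R.from_quat(s['eef_rot']).as_matrix();a0=np.degrees(np.arctan2(W[1,1],W[0,1]));print(s['time'],s['ee_pos'],a0,s['width'],s['joint_positions'].round(2))
p,K,T=wrist();np.savez('w5',p=p,K=K,T=T)
print('grip px wrist',proj([.5052,-.036,.0895],K,T))
q,K2,T2=shot('scene');np.savez('s5',p=q,K=K2,T=T2);print('grip px scene',proj([.5052,-.036,.0895],K2,T2))
d=np.load('scene0.npz')
u,v=proj([.5052,-.036,.0895],d['K'],d['T']).round().astype(int)
g=cv2.cvtColor(d['p'],cv2.COLOR_RGB2GRAY);print(u,v);print(g[v-6:v+16,u-12:u+14])
E
```

```text
16.4 [ 0.50584777 -0.03621348  0.31050549] 93.17265916774772 0.05040761742391665 [-0.45  0.02  0.44  1.64 -0.01  1.48  1.62]
grip px wrist [278.06301353 179.64829866]
grip px scene [297.49597188 240.03156138]
297 240
[[120 120 117 116 118 120 120 121 121 124 124 127 126 127 128 128 130 130
  131 130 131 131 132 133 129 130]
 [124 123 124 123 120 120 119 118 119 120 120 124 125 124 127 128 128 130
  129 130 132 132 131 131 131 132]
 [130 129 128 129 128 128 125 121 121 118 121 120 120 119 121 124 127 126
  129 130 130 130 129 131 131 132]
 [141 138 135 134 131 131 131 128 128 125 125 121 111 101 104 111 117 121
  125 125 126 127 129 129 131 131]
 [156 154 147 144 137 136 135 132 132 131 128 117  89  66  67  77  95 107
  115 121 122 125 124 126 126 129]
 [163 159 154 152 150 150 144 138 136 135 127 100  60  35  34  43  56  73
   92 114 121 121 120 123 122 124]
 [163 153 140 138 146 150 152 153 150 143 121  80  42  24  22  24  28  40
   75 110 122 121 121 119 121 120]
 [158 138 111 106 115 124 139 147 151 142 110  63  28  24  25  24  24  32
   70 113 126 125 122 121 119 120]
 [141 116  
[... 815 characters left out ...]
19  26  42
   63  72  75  78  80  82  83  85]
 [ 78  78  76  61  49  46  45  42  39  29  22  19  16  18  20  21  26  34
   42  53  62  67  73  77  77  79]
 [ 57  64  68  62  53  53  52  48  44  35  26  22  20  19  19  29  39  41
   38  37  42  45  53  62  69  72]
 [ 42  41  47  49  54  60  59  56  53  50  47  42  33  28  29  48  63  64
   57  47  42  38  37  40  44  53]
 [ 77  62  47  42  44  46  50  54  57  65  65  65  54  49  52  66  79  79
   73  70  65  59  48  41  40  37]
 [134 113  95  84  71  53  42  43  47  52  63  67  65  67  72  78  82  82
   82  80  79  74  71  66  57  47]
 [160 151 144 138 128 104  85  72  54  42  44  49  55  61  70  75  80  80
   82  82  83  80  79  80  74  70]]
```

```bash
python3 - <<'E'
from h import *
d=np.load('w5.npz');g=cv2.cvtColor(d['p'],cv2.COLOR_RGB2GRAY)
print('cols 240-320/3, rows 130-235/4');print(g[130:236:4,240:322:3])
E
```

```text
cols 240-320/3, rows 130-235/4
[[191 192 192 192 192 191 190 191 190 190 190 188 189 188 188 188 187 186
  187 186 186 188 187 187 189 189 188 189]
 [187 186 186 185 186 185 186 186 187 187 187 187 189 188 189 189 190 190
  189 191 191 192 192 191 192 192 192 192]
 [186 186 186 186 185 186 186 187 185 186 187 187 186 187 187 188 188 189
  188 189 190 190 191 191 191 191 192 192]
 [176 176 175 175 175 175 174 172 171 173 173 172 173 173 173 174 174 175
  175 177 177 179 179 180 180 181 181 181]
 [190 190 190 190 190 190 191 191 190 190 191 189 190 190 191 191 191 190
  190 191 191 190 191 191 190 192 191 191]
 [215 214 215 214 215 215 215 215 215 216 216 214 215 215 215 215 215 216
  215 215 215 216 215 215 215 215 215 216]
 [215 215 216 215 215 215 215 215 216 215 214 215 215 214 215 215 215 215
  215 215 215 215 216 215 216 216 215 215]
 [214 215 215 214 202 200 201 201 202 201 200 201 201 200 201 201 201 201
  201 201 201 201 201 201 201 202 201 201]
 [216 214 172 144 147 148 148 147 149 148 148 148 148 149 148 148 150 149
  149 150 148 151 149 149 150 151 151 151]
 [215 215 199 14
[... 1390 characters left out ...]
215 216 215 215 216 215 215 215 215 215 215 216 216 216 216 216 215 215
  216 216 216 216 216 215 216 216 216 217]
 [215 215 214 215 215 215 215 215 215 216 215 216 215 215 216 215 215 215
  216 216 216 216 215 216 216 215 216 217]
 [215 215 216 215 216 216 216 215 203 204 204 203 204 204 204 204 204 204
  204 204 204 204 204 204 204 215 215 214]
 [165 169 164 172 173 170 174 165 147 139 139 150 122 124 120 120 121 121
  120 122 121 122 121 121 122 122 123 122]
 [144 131 131 140 144 144 144 131 131 141 144 143 145 124  92  97  98  93
   85  86  87  88  84  87  88  87  85  88]
 [142  71  61 133 142 143 142  74  63 135 143 143 141  67  57  94  98  87
   70 116 119 107  71 114 118 105  71 107]]
```

The wrist pixels put the grip's top centre at about (281,178), roughly 2.5 mm further in +y than I had. I'll shift 2 mm, go down and close.

Call:
play_rows(claw=[0.42,0.42,0.42,0.42,0.42,0.42,0.42,0.42], delta_pos=[[0,0.01,0.15],[0,0,0.24],[0,0,0.24],[0,0,0.23],[0,0,0.2],[0,0,0.14],[0,0,0.06],[0,0,0]], delta_rot=[[0,0,0],[0,0,0],[0,0,0],[0,0,0],[0,0,0],[0,0,0],[0,0,0],[0,0,0]])

```text
time: 17.3
ee_pos: [0.5051, -0.0344, 0.0577]
eef_rot: [-0.029, 1.0, -0.0, -0.001]
ft_force: [-0.0, 0.2, 0.6]
width: 0.0511
grip_force: 0.0
```

Call:
play_rows(claw=[1,1,1,1,1,1,1,1], delta_pos=[[0,0,0],[0,0,0],[0,0,0],[0,0,0],[0,0,0],[0,0,0],[0,0,0],[0,0,0]], delta_rot=[[0,0,0],[0,0,0],[0,0,0],[0,0,0],[0,0,0],[0,0,0],[0,0,0],[0,0,0]], squeeze=15)

```text
time: 18.1
ee_pos: [0.5062, -0.0342, 0.0595]
eef_rot: [-0.03, 1.0, 0.0, 0.0]
ft_force: [0.1, 1.1, 5.8]
width: 0.0199
grip_force: 15.0
```

Call:
play_rows(claw=[1,1,1,1,1,1,1,1], delta_pos=[[0,0.03,0],[0,0.05,0],[0,0.06,0],[0,0.06,0],[0,0.06,0],[0,0.05,0],[0,0.03,0],[0,0,0]], delta_rot=[[0,0,0],[0,0,0],[0,0,0],[0,0,0],[0,0,0],[0,0,0],[0,0,0],[0,0,0]])

```text
time: 18.9
ee_pos: [0.5023, 0.0346, 0.0595]
eef_rot: [-0.03, 1.0, 0.0, 0.001]
ft_force: [0.2, 1.7, 5.5]
width: 0.0196
grip_force: 15.0
```

Call:
play_rows(claw=[1,1,1,1], delta_pos=[[0,0.02,0],[0,0.02,0],[0,0,0],[0,0,0]], delta_rot=[[0,0,0],[0,0,0],[0,0,0],[0,0,0]])

```text
time: 19.3
ee_pos: [0.5018, 0.042, 0.0595]
eef_rot: [-0.03, 1.0, 0.0, 0.001]
ft_force: [-0.0, 1.1, 4.8]
width: 0.0198
grip_force: 15.0
```

Call:
play_rows(claw=[1,1,1,1], delta_pos=[[0,0.02,0],[0,0.02,0],[0,0,0],[0,0,0]], delta_rot=[[0,0,0],[0,0,0],[0,0,0],[0,0,0]])

```text
time: 19.7
ee_pos: [0.5016, 0.0477, 0.0595]
eef_rot: [-0.029, 1.0, -0.001, 0.001]
ft_force: [1.1, -6.8, 5.5]
width: 0.0198
grip_force: 15.0
```

```bash
python3 - <<'E'
from h import *
s=r.read_state();print(s['time'],s['ee_pos'],s['ft_force'],s['torque'])
c,sn=np.cos(np.radians(3.3)),np.sin(np.radians(3.3));d=s['ee_pos'][:2]-[.5934,-.0312];print('stand xy',c*d[0]+sn*d[1],-sn*d[0]+c*d[1])
p,K,T=shot('scene');g=cv2.cvtColor(p,cv2.COLOR_RGB2GRAY)
u,v=proj([.5052,-.036,.0895],K,T).round().astype(int);print('dark where the grip was?',g[v-2:v+6:2,u-4:u+10:2])
h=cv2.cvtColor(p,cv2.COLOR_RGB2HSV);m=cv2.inRange(h,(45,80,25),(85,255,255));m=cv2.morphologyEx(m,cv2.MORPH_CLOSE,np.ones((5,5)))
k,l,st,c=cv2.connectedComponentsWithStats(m)
for i in range(1,k):
    if st[i,4]>8 and 260<c[i][0]<390: print('scene',st[i],c[i].round(1))
E
```

```text
19.7 [0.50155736 0.04768187 0.05948124] [ 1.09427846 -6.81765467  5.50405723] [-1.46249785 -0.162421    0.01875654]
stand xy -0.08714959352600665 0.0840379062801166
dark where the grip was? [[ 33  16  33  56  84 100 118]
 [ 37  49 105  73  48  38  57]
 [ 35  87 154 152 131 110  72]
 [ 42  47  85 111 136 147 151]]
scene [ 276  255   45   59 1505] [296.4 283.1]
scene [338 264   5   4  17] [339.9 265.4]
```

It has reached the stop: Fy is −6.8 N and the arm lags its target. I'll press a little harder to be sure, then let go and rise.

Call:
play_rows(claw=[1,1,1,1], delta_pos=[[0,0.015,0],[0,0,0],[0,0,0],[0,0,0]], delta_rot=[[0,0,0],[0,0,0],[0,0,0],[0,0,0]])

```text
time: 20.15
ee_pos: [0.5016, 0.0479, 0.0595]
eef_rot: [-0.028, 1.0, -0.002, 0.001]
ft_force: [1.6, -15.3, 6.9]
width: 0.0198
grip_force: 15.0
```

Call:
play_rows(claw=[0.5,0.5,0.5,0.5,0.5,0.5,0.5,0.5], delta_pos=[[0,0,0],[0,0,0],[0,0,0],[0,0,0],[0,0,0],[0,0,-0.05],[0,0,-0.1],[0,0,-0.2]], delta_rot=[[0,0,0],[0,0,0],[0,0,0],[0,0,0],[0,0,0],[0,0,0],[0,0,0],[0,0,0]])

```text
time: 20.95
ee_pos: [0.4989, 0.0521, 0.1282]
eef_rot: [-0.03, 1.0, -0.001, -0.002]
ft_force: [0.9, 0.2, 0.0]
width: 0.0436
grip_force: 0.0
```

Call:
play_rows(claw=[0.5,0.5,0.5,0.5,0.5,0.5,0.5,0.5], delta_pos=[[0,0,-0.2],[0,0,-0.2],[0,0,-0.2],[0,0,-0.2],[0.1,0,-0.1],[0.2,0,0],[0.1,0,0],[0,0,0]], delta_rot=[[0,0,0],[0,0,0],[0,0,0],[0,0,0],[0,0,0],[0,0,0],[0,0,0],[0,0,0]])

```text
time: 21.75
ee_pos: [0.4191, 0.0474, 0.3103]
eef_rot: [-0.03, 1.0, 0.001, 0.001]
ft_force: [0.0, 0.5, -0.1]
width: 0.0434
grip_force: 0.0
```

```bash
python3 - <<'E'
from h import *
s=r.read_state();print(s['time'],s['ee_pos'],s['ft_force'],s['width'])
p,K,T=shot('scene')
h=cv2.cvtColor(p,cv2.COLOR_RGB2HSV);m=cv2.inRange(h,(45,80,25),(85,255,255));m=cv2.morphologyEx(m,cv2.MORPH_CLOSE,np.ones((5,5)))
k,l,st,c=cv2.connectedComponentsWithStats(m)
for i in range(1,k):
    if st[i,4]>8 and 260<c[i][0]<390: print('scene',st[i],c[i].round(1))
def blob(p,K,T,lab,P0):
    g=cv2.cvtColor(p,cv2.COLOR_RGB2GRAY)
    u,v=proj(P0,K,T).round().astype(int); print(lab,u,v);print(g[v-12:v+14:2,u-16:u+18:2])
blob(p,K,T,'scene',[.5016,.0475,.0895])
p,K,T=wrist();blob(p,K,T,'wrist',[.5016,.0475,.0895])
# guard moved?
o=np.load('scene0.npz')['p'];q=shot('scene')[0]
f=lambda x:cv2.moments(cv2.inRange(cv2.cvtColor(x,cv2.COLOR_RGB2HSV)[230:300,230:290],(105,120,40),(130,255,255)))
for x in(o,q):M=f(x);print('guard',M['m10']/M['m00'],M['m01']/M['m00'],M['m00']/255)
E
```

```text
21.75 [0.41906641 0.0474357  0.31025134] [ 0.01436536  0.476983   -0.10851922] 0.043386809463591185
scene [ 276  255   44   59 1513] [296.4 283.4]
scene [338 264   5   4  17] [339.9 265.4]
scene 325 249
[[133 133 134 134 133 131 128 129 132 133 132 127 126 123 128 130 130]
 [126 128 132 133 133 135 135 133 132 127 130 133 133 131 126 125 127]
 [122 121 123 125 128 131 131 133 134 135 133 130 131 133 134 133 129]
 [128 126 124 120 122 122 126 129 131 131 132 133 135 133 133 132 134]
 [151 139 133 126 122 118 120 118 117 127 132 128 130 132 133 132 130]
 [131 150 154 151 140 131 123  73  46  70 100 125 126 129 129 131 134]
 [ 85  91 107 128 149 154 140  40  23  24  65 122 125 126 127 125 127]
 [ 69  76  80  84  91 109  99  27  27  25  70 125 120 123 126 126 128]
 [ 36  41  52  55  54  56  37  22  25  25  91 154 150 137 128 124 126]
 [ 76  66  48  29  25  30  20  23  22  22  69 110 126 158 161 150 138]
 [ 81  81  78  46  38  28  20  22  21  30  76  83  82 149 166 165 164]
 [ 57  70  73  54  47  41  25  19  17  45  82  82  88 157 166 164 165]
 [ 44  39  44  51  59  59  56  47  43  71  82
[... 361 characters left out ...]
8  81  79  81 120 154 153 155 155]
 [111 107 107 108 107  83  75  76  78  80  79  79 120 152 153 153 159]
 [158 157 157 156 154 100  74  78  78  77  78  79 126 163 164 165 170]
 [215 215 215 215 214 139  72  73  76  78  75  80 168 215 216 215 217]
 [221 221 221 221 220 147  73  73  76  77  78  80 174 222 221 221 222]
 [221 221 222 221 221 174  81  78  79  79  79  92 194 221 222 222 222]
 [221 222 221 221 221 218 191 173 173 173 173 187 220 222 222 222 221]
 [222 222 222 222 221 221 221 222 221 221 222 221 221 222 222 222 222]
 [221 221 222 221 221 222 221 221 222 221 222 222 221 222 222 223 221]]
guard 30.62735849056604 32.693396226415096 424.0
guard 30.539823008849556 33.5929203539823 452.0
```

The rack and guard look right, the fan grip is where the stop put it, and the arm is clear. Handing in.

```bash
python3 -c "
from bench import r
print(r.close_job())"
```

```text
the job is handed in; nothing more can be done
None
```

I hung the small green rack on the free stretch of the bar, about 4 cm by my measurements from the guard and further from the post, then slid the fan grip to its stop at the green dot and handed the job in at about 22 s; no verdict came back.

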